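# Square a meter into the corner of the test station

### The job

Push the large electricity meter that lies between the robot and the aluminium fence along the bench, without gripping or lifting it, until its long side lies flush against the fence and its end butts against the square stop block (not the round post at the other end of the fence). Leave everything else on the bench where it is, and finish with the robot clear of the meter.

Things in the scene. Friction and masses are not known exactly. Their poses are not given: they have to be found in the camera images.
- meter: Large electricity meter (others stand beyond the fence), a box 92 mm (x) by 130 mm (y) by 50 mm high, face up; too wide to grip. Origin: centre of its underside, z up. Starts on the robot's side of the fence, between stop and post, up to 25 degrees askew; its +x long side faces the fence and goes against it. 0.4 to 0.85 kg; slides on the bench under a push of a few newtons, at most about 9 N.
- fence: Straight aluminium bar fixed to the bench beyond the meter, 460 mm long, 22 mm high, 12 mm thick, with a 4 mm high foot reaching 42 mm behind its face. Rigid. Origin at bench height, mid-length, on the face that looks to the robot (the plane x = 0); x points away from the robot, square to the face; y along the bar; z up.
- stop: Square-cornered aluminium block fixed to the bench near the left or the right end of the fence, 60 mm (x, out from the fence face) by 24 mm (y, along the fence) by 22 mm high. Origin: centre of its underside; axes parallel to the fence's. The meter's end goes against its side that looks to the middle of the fence, 12 mm from its origin.
- post: Round aluminium post, 24 mm in diameter and 30 mm high, fixed to the bench 30 mm in front of the fence face near the other end of the fence. Origin at the centre of its underside. Not the stop for this job.
- small_meter: Small electricity meter, 90 mm (its x) by 56 mm by 45 mm high, loose; leave alone. Origin at the centre of its underside.
- screwdriver: Screwdriver, 190 mm long, lying along its x; leave alone.
- coil: Black ring-shaped current transformer, 60 mm in diameter, 22 mm high, behind the fence; leave alone.
- terminal_cover: Grey plastic terminal cover, 32 by 70 by 14 mm, behind the fence; leave alone.
- jar: Small jar, 48 mm in diameter, 55 mm high, past one end of the fence; leave alone.
- board: Small circuit board with parts on it, 50 by 38 mm, 22 mm high, beside the meter's way on the robot's side; leave alone.
- pliers: Pliers with red handles, 140 mm long, 16 mm high, past one end of the fence; leave alone.

How it is judged:
At the end, for the whole second after the job is handed in: The meter rests flat on the bench, its long side within 4 mm of the fence face, its end within 4 mm of the square stop block's side that looks to the middle of the fence, parallel to the fence within 0.04 rad, at rest (x of meter in the frame of fence between -0.05 and -0.042 m and (y of meter in the frame of stop between 0.073 and 0.081 m or y of meter in the frame of stop between -0.081 and -0.073 m) and y of meter in the frame of fence between -0.15 and 0.15 m and angle between the y axis of meter and the y axis of fence, either way round below 0.04 rad and height (world z) of meter below 0.004 m and angle between meter's own z axis and vertical below 0.03 rad and linear speed of meter below 0.01 m/s); the robot touches nothing.
It fails at once if the meter is lifted off the bench (more than 8 mm) or tipped (more than 0.15 rad) (height (world z) of meter above 0.008 m or angle between meter's own z axis and vertical above 0.15 rad).
It fails at once if another loose thing on the bench is moved by more than 20 mm (distance of any of small_meter, screwdriver, coil, terminal_cover, jar, board, pliers from where it was at the start of the episode above 0.02 m).
It also fails if it takes over 54 s, if anything falls off the work surface, if the arm or the gripper's body presses on something with over 40 N, if the wrist force passes 120 N, or if a joint passes its speed limit or range.

### The arm

A 6-joint arm with a two-finger parallel gripper is mounted at the origin on the work surface. World frame = base frame: x ahead of the robot, y to its left, z up, the work surface at z = 0. Lengths are in m, angles in rad, forces in N, time in s.
With the tool pointing down it reaches from about 0.225 to 0.875 m from the base axis. Payload 3.4 kg.
Tool frame: the origin (TCP) lies midway between the tips of the shut fingers; the grasp point (between the pads) lies 19 mm behind it (manip.grasp_offset is the distance from the TCP to the grasp point, in m); x points along the fingers, y is the direction in which the jaws open and shut, and the axes are right-handed (so a half turn about x gives the same grasp; the last joint's range is limited). The gripper opens to 85 mm and grips with 20 to 120 N. Pads are 22 mm wide; open, the fingers measure 114 mm over their backs; the gripper's body (76 mm by 85 mm) begins 54 mm behind the grasp point. The pads swing forward as they close: fully open they stand 13 mm farther back than shut.
Start: joints at [-1.442, 0.276, 1.505, -0, 1.361, -0.121], TCP at [0.142, -0.557, 0.231] pointing down, gripper open.
Joint ranges: [-2.89, 2.89], [-0.75, 2.08], [0.22, 2.7], [-1.18, 4.32], [0.11, 2.71], [-2.7, 2.7]. Speed limits (rad/s): [2.57, 2.57, 3.14, 3.14, 3.14, 3.14].

### API

Orientations are given as a unit quaternion [w, x, y, z].
In Python, from rig import manip gives the robot as it stands.
- The arm moves only by the shell command python3 -m creep 'ROWS' [OPENING] [FORCE]. ROWS is a JSON object of lists of equal length, an entry for each row: "delta_pos": the shift along the tool's x, y, z in cm, a list of three; "dr": the turn, a rotation vector about the tool's x, y, z in rad, a list of three. In form: {"delta_pos": [[dx, dy, dz], ...], "dr": [[rx, ry, rz], ...]}. A call has 1 to 10 rows; each row is the pose to reach, as a shift and turn from the pose commanded when the call began, along the tool's axes at that moment; what a row does not reach only later rows make up. A row lasts 1/10 s, in which the tool goes at most 50 mm and 8.59 degrees, less where a joint would pass 70% of its speed; a pose out of reach is approached as far as the arm can. A call with a gripper value outside its range is refused whole. OPENING is the opening, from -1 (shut) to 1 (fully open), set as the call begins (- or left out, the last holds). The fingers move at their own pace and stop on an object; FORCE is the grip in N (left out, the last holds). Time passes only in rows, so rows that repeat a pose let the fingers close. It gives the time, the measured TCP pose, the force and the opening at its end, in the units of the state.
- manip.get_state(): the state, without advancing time (a new reading comes with each control period).
- manip.get_image(name): name is "side" or "top"; returns a dict with "pixels" (384x512x3 uint8, blue, green, red), "depth" (384x512 float32, m along the optical axis (not along the pixel's ray), 0 where there is no reading), "intrinsics" (3x3 intrinsics, pixels), "rvec" (rotation vector, rad) and "tvec" (3), from world to camera coordinates, as OpenCV has them. Camera axes: x right, y down, z forward; pixel columns grow to the right and rows downward; lengths in m; the calibration is good to about 2 mm. A picture is of the moment at which its call begins.
- manip.sign_off(): hands the job in, once; it reports no verdict.
The state is a dict: "clock": time; "qpos": joint angles; "qd": joint speeds; "effort": joint torques, N m; "position": TCP position; "ee_rot": TCP orientation; "contact_force": force on the tool from outside, world axes, zero at the start; "moment": the same for the moment, N m; "width": finger opening in m.
Only numpy, scipy, OpenCV 4.12 (cv2) and the standard library are available. Lean on these libraries where they do the work, as an engineer would, in place of code of your own. Each camera call takes 0.05 s, during which the arm holds its last target. There are 200 camera calls.

## Working session

There is one attempt and no reset: what is moved stays moved. The work goes in short steps, Python scripts to look and compute and a shell command to move; the robot and the scene stay as the last step left them, time stands still between calls to the robot, and variables do not carry over. Pictures are saved under pics/ and viewed, about 8 in all and at most 12, crops included, and the job is handed in when it is done.

```bash
mkdir -p pics; python3 - <<'E'
from rig import manip
import cv2,numpy as np
for n in("top","side"):
    d=manip.get_image(n); cv2.imwrite(f"pics/{n}0.png",d["pixels"]); np.savez(f"{n}0.npz",**d)
    R=cv2.Rodrigues(np.array(d["rvec"]))[0]; print(n,(-R.T@np.array(d["tvec"])).round(3),np.array(d["intrinsics"]).round(1).tolist(),R.round(2).tolist())
print(manip.get_state())
E
```

```text
top [0.528 0.018 0.972] [[403.2, 0.0, 249.6], [0.0, 403.2, 190.9], [0.0, 0.0, 1.0]] [[0.02, -1.0, 0.0], [-1.0, -0.02, -0.09], [0.09, 0.0, -1.0]]
side [0.393 0.544 0.589] [[356.8, 0.0, 256.1], [0.0, 356.8, 191.7], [0.0, 0.0, 1.0]] [[-0.94, -0.34, -0.01], [-0.23, 0.66, -0.71], [0.25, -0.67, -0.7]]
{'clock': 0.1, 'qpos': array([-1.44203336e+00,  2.76550294e-01,  1.50598567e+00,  6.13325968e-06,
        1.36066014e+00, -1.21011058e-01]), 'qd': array([ 0.00010727, -0.00067291, -0.0031162 ,  0.00095857,  0.0003704 ,
        0.00047156]), 'effort': array([ 6.90480174e-04, -4.17700195e+01, -2.46404368e+01, -1.59131441e-04,
        5.88630937e-03,  5.71239269e-06]), 'position': array([ 0.1420648 , -0.55671634,  0.23052392]), 'ee_rot': array([-0.08751169, -0.70159941, -0.08864551,  0.70159956]), 'contact_force': array([-0.76956788,  1.15447531,  0.07327858]), 'moment': array([-0.01669356,  0.00145664, -0.03365814]), 'width': 0.08563196425686465}
```

View pics/top0.png

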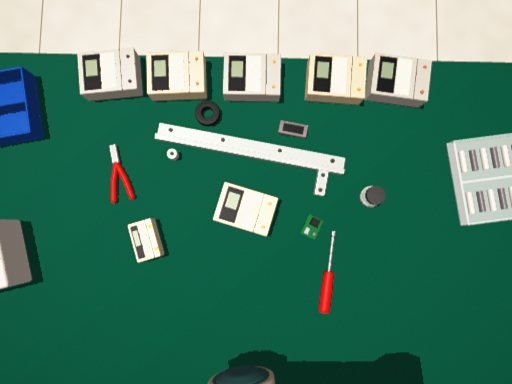

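View pics/side0.png

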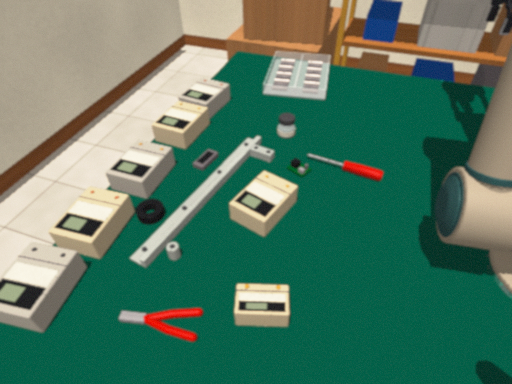

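The top view shows the meter at (247,209) and the fence running from (157,131) to (344,165). The square stop is at (321,182) at the right end and the round post at (173,154). The board at (313,226) lies close to the meter's right end, and the side view agrees.

```bash
cat > see.py <<'E'
from rig import manip
import cv2,numpy as np
def cloud(d):
    K,R,t=np.array(d["intrinsics"]),cv2.Rodrigues(np.array(d["rvec"]))[0],np.array(d["tvec"]).reshape(3)
    v,u=np.mgrid[:384,:512]; z=d["depth"]
    p=np.stack([(u-K[0,2])/K[0,0]*z,(v-K[1,2])/K[1,1]*z,z],-1)
    return (p-t)@R
def rect(d,box,zlo,zhi):
    P=cloud(d); u0,v0,u1,v1=box; p=P[v0:v1,u0:u1].reshape(-1,3)
    g=d["pixels"][v0:v1,u0:u1].reshape(-1,3).astype(int)
    p=p[(p[:,2]>zlo)&(p[:,2]<zhi)&(d["depth"][v0:v1,u0:u1].ravel()>0)]
    (c,s,a)=cv2.minAreaRect((p[:,:2]*1000).astype(np.float32))
    return np.round(c,1),np.round(s,1),round(a,2),len(p),np.median(p[:,2]).round(4)
def rays(d,uv,h):
    K,R,t=np.array(d["intrinsics"]),cv2.Rodrigues(np.array(d["rvec"]))[0],np.array(d["tvec"]).reshape(3)
    c=-R.T@t; r=np.c_[cv2.undistortPoints(np.float32(uv).reshape(-1,1,2),K,None).reshape(-1,2),np.ones(len(uv))]@R
    return c+r*((h-c[2])/r[:,2])[:,None]
E
python3 - <<'E'
from see import *
d=dict(np.load("top0.npz")); 
P=cloud(d); print("bench z",P[300,200],P[200,200])
print("meter",rect(d,(205,175,285,240),.04,.06))
print("fence",rect(d,(150,118,350,172),.016,.03))
print("stop+",rect(d,(305,165,332,198),.016,.03))
print("board",rect(d,(298,210,328,242),.006,.03))
print("post",rect(d,(163,146,183,164),.024,.04))
im=d["pixels"]; cv2.imwrite("pics/c.png",cv2.resize(im[110:250,145:345],None,fx=4,fy=4,interpolation=cv2.INTER_CUBIC))
E
```

```text
bench z [0.35046392 0.13147067 0.00132053] [0.58678557 0.13854956 0.00243279]
meter (array([567.4,  29.2]), array([130.,  92.]), 73.83, 2265, np.float64(0.0514))
fence (array([729.6,  20.6]), array([456.4, 116.8]), 86.13, 1311, np.float64(0.0226))
stop+ (array([ 639.1, -142.2]), array([71.4, 62.2]), 0.19, 377, np.float64(0.0232))
board (array([ 529.2, -129.2]), array([37.6, 49.5]), 65.85, 274, np.float64(0.0089))
post (array([694.7, 205.6]), array([23.2, 21.7]), 46.2, 83, np.float64(0.0312))
```

View pics/c.png

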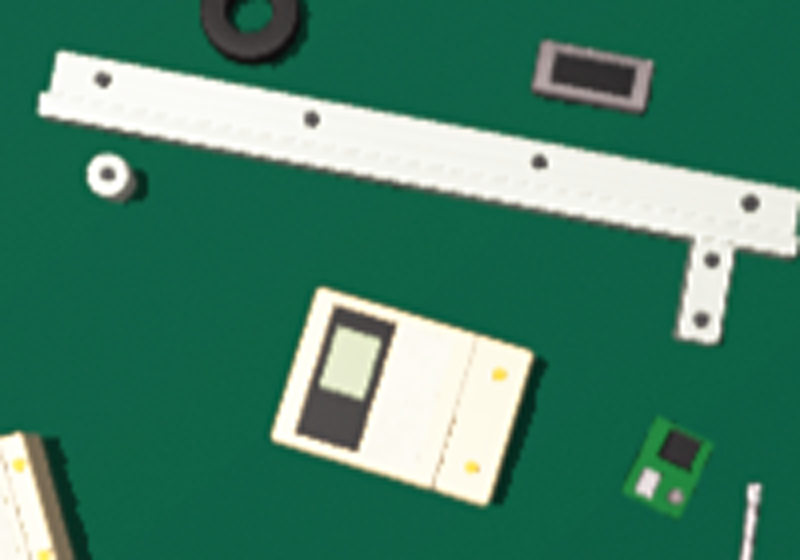

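The crop shows the stop cleanly, with its free end at crop (677–718, 342). The fence face's lower edge runs from (40,113) to (690,237). I'll fit the fence face and the stop's inner side.

```bash
python3 - <<'E'
from see import *
d=dict(np.load("top0.npz")); P=cloud(d)
# front edge of fence: lowest pixel in each column with z in band, away from stop and post
E=[]
for u in list(range(160,164))+list(range(186,312)):
    vs=[v for v in range(118,172) if .017<P[v,u,2]<.03]
    if vs: E.append((u,max(vs)+.5))
W=rays(d,E,.022)
f=cv2.fitLine(W[:,:2].astype(np.float32),cv2.DIST_HUBER,0,.001,.001).ravel(); 
ey=f[:2]*np.sign(f[1]); ex=np.array([ey[1],-ey[0]]); p0=f[2:]
print("ey",ey,"yaw deg",np.degrees(np.arctan2(-ey[0],ey[1])),"resid mm",1e3*np.std((W[:,:2]-p0)@ex))
q=P[165:200,300:335].reshape(-1,3); q=q[(q[:,2]>.017)&(q[:,2]<.03)]
a=(q[:,:2]-p0)@ex; b=(q[:,:2]-p0)@ey; m=(a<-.012)
print("stop x range",a.min(),"y range",np.percentile(b[m],[0,3,50,97,100]))
# origin along fence: stop centre
q=P[115:175,150:350].reshape(-1,3); q=q[(q[:,2]>.017)&(q[:,2]<.03)]; b2=(q[:,:2]-p0)@ey; a2=(q[:,:2]-p0)@ex
print("fence y ext",b2[abs(a2)<.012].min(),b2[abs(a2)<.012].max())
ys=b[m].min()/2+b[m].max()/2; inner=ys+.012
O=p0+ex*0+ey*inner; print("corner (face,stop side) world",O,"ex",ex)
c=np.array([.5674,.0292]); print("meter in corner frame",(c-O)@ex,(c-O)@ey,"goal -.046,.065")
G=O-ex*.046+ey*.065; print("goal world",G)
for n,pt in(("board",[.5292,-.1292]),):print(n,(np.array(pt)-O)@ex,(np.array(pt)-O)@ey)
E
```

```text
ey [0.16845107 0.98571   ] yaw deg -9.697774 resid mm 0.7333765776432564
stop x range -0.05945572003092321 y range [-0.19939524 -0.1985764  -0.18677471 -0.17545456 -0.1749801 ]
fence y ext -0.2360050044111146 0.22307571821339756
corner (face,stop side) world [ 0.6655252 -0.1422877] ex [ 0.98571    -0.16845107]
meter in corner frame -0.12561028420418086 0.15250784689433128 goal -.046,.065
goal world [ 0.63113186 -0.0704678 ]
board -0.13658175754040067 -0.010063451943330469
```

```bash
cat > plan.py <<'E'
from see import *
import sys
from scipy.spatial.transform import Rotation as Ro
O=np.array([.6655,-.1423]); ex=np.array([.98571,-.16845]); ey=np.array([.16845,.98571])
def plan(fx,fy,z,jaw):   # target in corner frame, jaw axis 'x' or 'y' of fence
    s=manip.get_state(); R=Ro.from_quat(s["ee_rot"],scalar_first=True).as_matrix(); p=s["position"]
    w=np.r_[O+fx*ex+fy*ey,z]; j=np.r_[ey if jaw=='y' else ex,0]
    for sg in(1,-1):
        X=np.array([0,0,-1.]); T=np.c_[X,sg*j,np.cross(X,sg*j)]
        print("dpos cm",(R.T@(w-p)*100).round(2),"dr",Ro.from_matrix(R.T@T).as_rotvec().round(3))
    r=p[:2]-O; print("t",s["clock"],"now fence-frame mm",(r@ex*1e3).round(1),(r@ey*1e3).round(1),"z",p[2].round(4),"F",s["contact_force"].round(1),"q6",s["qpos"][5].round(2),"axes y,z",R[:,1].round(3),R[:,2].round(3),"w",s["width"])
if len(sys.argv)>4: plan(*map(float,sys.argv[1:4]),sys.argv[4])
E
python3 plan.py -.225 .1525 .12 y
```

```text
dpos cm [ 11.14 -50.28 -46.61] dr [-2.723e+00 -2.000e-03  0.000e+00]
dpos cm [ 11.14 -50.28 -46.61] dr [0.419 0.    0.002]
t 0.1 now fence-frame mm -446.1 -496.7 z 0.2305 F [-0.8  1.2  0.1] q6 -0.12 axes y,z [ 0.247 -0.969 -0.002] [-0.969 -0.247 -0.   ] w 0.08563196425686465
```

```bash
python3 -m creep '{"delta_pos":[[0,-2.5,-2.3],[0,-5,-4.6],[0,-7.5,-6.9],[0,-10,-9.2],[0,-12.5,-11.5],[0,-15,-13.8],[0,-17.5,-16.1],[0,-20,-18.4],[0,-22.5,-20.7],[0,-25,-23]],"dr":[[0.04,0,0],[0.08,0,0],[0.12,0,0],[0.16,0,0],[0.2,0,0],[0.24,0,0],[0.28,0,0],[0.32,0,0],[0.36,0,0],[0.419,0,0.002]]}' 1; python3 plan.py -.225 .1525 .12 y
```

```text
clock: 1.1
position: [0.3035, -0.2566, 0.2311]
ee_rot: [-0.06, 0.705, -0.061, -0.704]
contact_force: [0.4, 0.7, 0.4]
width: 0.0855
dpos cm [ 11.05 -32.67 -11.17] dr [ 3.139e+00 -3.000e-03  0.000e+00]
dpos cm [ 11.05 -32.67 -11.17] dr [-0.003 -0.    -0.002]
t 1.1 now fence-frame mm -337.6 -173.7 z 0.2311 F [0.4 0.7 0.4] q6 0.87 axes y,z [-0.171 -0.985  0.002] [-0.985  0.171 -0.   ] w 0.08549081589698472
```

```bash
python3 -m creep '{"delta_pos":[[0,-3.3,-1.1],[0,-6.6,-2.2],[0,-9.9,-3.3],[1,-13.2,-4.4],[3,-16.5,-5.6],[5,-19.8,-6.7],[7,-23.1,-7.8],[9,-26.4,-8.9],[11,-29.7,-10],[11,-32.7,-11.2]],"dr":[[0,0,0],[0,0,0],[0,0,0],[0,0,0],[0,0,0],[0,0,0],[0,0,0],[0,0,0],[0,0,0],[0,0,0]]}' 1; python3 plan.py -.225 .1525 .007 y
```

```text
clock: 2.1
position: [0.4665, 0.0469, 0.1178]
ee_rot: [0.059, -0.702, 0.06, 0.707]
contact_force: [-0.3, -0.8, -0.2]
width: 0.0851
dpos cm [ 1.108e+01  1.000e-02 -3.700e-01] dr [-3.141  0.004  0.01 ]
dpos cm [ 1.108e+01  1.000e-02 -3.700e-01] dr [ 0.001  0.006 -0.003]
t 2.1 now fence-frame mm -228.0 153.0 z 0.1178 F [-0.3 -0.8 -0.2] q6 1.69 axes y,z [-0.168 -0.986  0.003] [-0.986  0.168  0.006] w 0.08512047598321756
```

```bash
python3 -m creep '{"delta_pos":[[2.5,0,0],[5,0,0],[7,0,0],[8.5,0,0],[9.5,0,0],[10.2,0,0],[10.7,0,0],[10.9,0,0],[11,0,0],[11,0,0]],"dr":[[0,0,0],[0,0,0],[0,0,0],[0,0,0],[0,0,0],[0,0,0],[0,0,0],[0,0,0],[0,0,0],[0,0,0]]}' 1; python3 plan.py -.103 .1525 .007 y
```

```text
clock: 3.1
position: [0.469, 0.0449, 0.011]
ee_rot: [-0.059, 0.705, -0.06, -0.704]
contact_force: [-1.0, 0.1, -0.3]
width: 0.0851
dpos cm [  0.42  -0.11 -12.22] dr [ 3.142e+00 -3.000e-03  2.000e-03]
dpos cm [  0.42  -0.11 -12.22] dr [-0.    -0.001 -0.002]
t 3.1 now fence-frame mm -225.2 151.4 z 0.011 F [-1.   0.1 -0.3] q6 1.69 axes y,z [-0.168 -0.986  0.002] [-0.986  0.168 -0.001] w 0.08508374825736845
```

```bash
python3 -m creep '{"delta_pos":[[0.3,-0.1,-0.6],[0.3,-0.1,-1.3],[0.3,-0.1,-2],[0.3,-0.1,-2.7],[0.3,-0.1,-3.4],[0.3,-0.1,-4.1],[0.3,-0.1,-4.8],[0.3,-0.1,-5.5],[0.3,-0.1,-6.1],[0.3,-0.1,-6.5]],"dr":[[0,0,0],[0,0,0],[0,0,0],[0,0,0],[0,0,0],[0,0,0],[0,0,0],[0,0,0],[0,0,0],[0,0,0]]}' 1; python3 plan.py -.103 .1525 .007 y
```

```text
clock: 4.1
position: [0.5332, 0.035, 0.0074]
ee_rot: [0.059, -0.704, 0.06, 0.705]
contact_force: [-2.9, -0.4, -1.6]
width: 0.0855
dpos cm [ 0.04  0.   -5.72] dr [-3.141e+00  3.000e-03  0.000e+00]
dpos cm [ 0.04  0.   -5.72] dr [ 0.     0.    -0.002]
t 4.1 now fence-frame mm -160.2 152.5 z 0.0074 F [-2.9 -0.4 -1.6] q6 1.68 axes y,z [-0.168 -0.986  0.002] [-0.986  0.168  0.   ] w 0.08552622392537255
```

```bash
python3 - <<'E'
from see import *
for n in("top","side"):
    d=manip.get_image(n)
    cv2.imwrite(f"pics/{n}1.png",d["pixels"])
a=cv2.imread("pics/top1.png")[100:300,140:400];b=cv2.imread("pics/side1.png")[110:310,110:400]
cv2.imwrite("pics/v1.png",cv2.resize(np.hstack([a,b]),None,fx=1.45,fy=1.45))
E
```

```text
(no output)
```

View pics/v1.png

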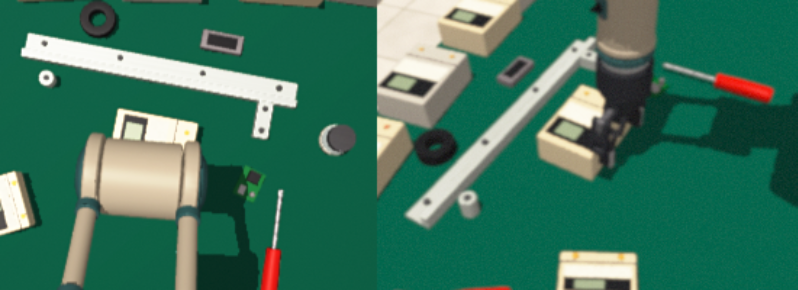

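The meter is now square to the fence with both fingers on its rear face, and everything else is undisturbed. Next I push it on towards the fence.

```bash
python3 -m creep '{"delta_pos":[[0,0,-0.5],[0,0,-1.1],[0,0,-1.7],[0,0,-2.3],[0,0,-2.9],[0,0,-3.5],[0,0,-4.1],[0,0,-4.6],[0,0,-5],[0,0,-5.2]],"dr":[[0,0,0],[0,0,0],[0,0,0],[0,0,0],[0,0,0],[0,0,0],[0,0,0],[0,0,0],[0,0,0],[0,0,0]]}' 1; python3 -m creep '{"delta_pos":[[0,0,-0.1],[0,0,-0.2],[0,0,-0.3],[0,0,-0.4],[0,0,-0.4]],"dr":[[0,0,0],[0,0,0],[0,0,0],[0,0,0],[0,0,0]]}' 1;python3 plan.py -.103 .1525 .007 y
```

```text
clock: 5.2
position: [0.5847, 0.0261, 0.0077]
ee_rot: [-0.059, 0.705, -0.061, -0.704]
contact_force: [-3.9, 1.0, 0.3]
width: 0.0851
clock: 5.7
position: [0.5885, 0.0255, 0.0077]
ee_rot: [-0.059, 0.705, -0.06, -0.704]
contact_force: [-2.4, 0.1, -1.1]
width: 0.0853
dpos cm [ 0.07 -0.01 -0.12] dr [-3.141e+00  3.000e-03 -2.000e-03]
dpos cm [ 0.07 -0.01 -0.12] dr [ 0.    -0.001 -0.002]
t 5.7 now fence-frame mm -104.2 152.4 z 0.0077 F [-2.4  0.1 -1.1] q6 1.67 axes y,z [-0.168 -0.986  0.002] [-0.986  0.168 -0.001] w 0.08533313045950461
```

Still free (3 N). I'll go forward in 1 mm steps until the force rises.

```bash
for i in 1 2; do python3 -m creep '{"delta_pos":[[0,0,-0.05],[0,0,-0.1],[0,0,-0.15],[0,0,-0.15]],"dr":[[0,0,0],[0,0,0],[0,0,0],[0,0,0]]}' | grep -E "pos|force";done;python3 plan.py -.103 .1525 .007 y|tail -1
```

```text
position: [0.5898, 0.0252, 0.0077]
contact_force: [-2.3, 0.2, 0.6]
position: [0.5913, 0.025, 0.0077]
contact_force: [-2.9, 0.1, -1.7]
t 6.5 now fence-frame mm -101.3 152.4 z 0.0077 F [-2.9  0.1 -1.7] q6 1.67 axes y,z [-0.168 -0.986  0.002] [-0.986  0.168 -0.001] w 0.08520979089228113
```

```bash
for i in 1 2; do python3 -m creep '{"delta_pos":[[0,0,-0.05],[0,0,-0.1],[0,0,-0.15],[0,0,-0.15]],"dr":[[0,0,0],[0,0,0],[0,0,0],[0,0,0]]}' | grep -E "pos|force";done;python3 - <<'E'
from see import *
d=manip.get_image("side"); cv2.imwrite("pics/v2.png",cv2.resize(d["pixels"][110:310,110:360],None,fx=3,fy=3))
E
```

```text
position: [0.5916, 0.0249, 0.0077]
contact_force: [-4.8, 0.2, 1.2]
position: [0.5915, 0.0249, 0.0078]
contact_force: [-8.1, 1.3, 3.6]
```

View pics/v2.png

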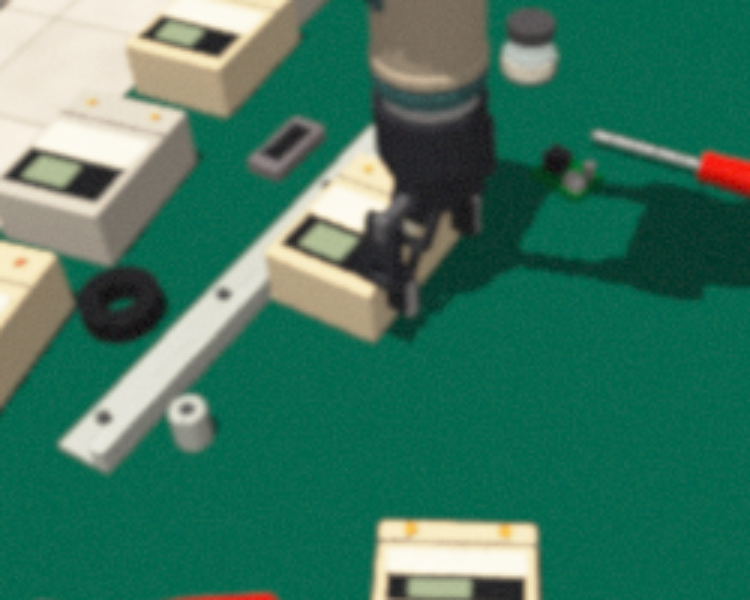

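The meter is against the fence: the TCP stopped at the same place while the force rose to 8 N. I'll back off, rise, and move round to its left end.

```bash
python3 -m creep '{"delta_pos":[[0,0,0.5],[0,0,1.5],[0,0,3],[-3,0,4],[-6,0,4],[-9,0,4],[-12,0,4],[-12,0,4]],"dr":[[0,0,0],[0,0,0],[0,0,0],[0,0,0],[0,0,0],[0,0,0],[0,0,0],[0,0,0]]}' - ; python3 plan.py -.05 .262 .12 x; python3 - <<'E'
from see import *
d=manip.get_image("top");r=rect(d,(180,120,330,230),.04,.06);print(r)
E
```

```text
clock: 8.15
position: [0.5586, 0.0313, 0.1326]
ee_rot: [-0.059, 0.709, -0.06, -0.7]
contact_force: [0.6, -0.2, 0.2]
width: 0.0851
dpos cm [  1.36 -10.89  -8.44] dr [-1.571 -0.009 -0.011]
dpos cm [  1.36 -10.89  -8.44] dr [ 1.571 -0.011  0.009]
t 8.15 now fence-frame mm -134.6 153.1 z 0.1326 F [ 0.6 -0.2  0.2] q6 1.67 axes y,z [-0.168 -0.986  0.001] [-0.986  0.168 -0.013] w 0.08508673302217591
(array([673.3,  15.7]), array([130.9,  46.8]), 84.35, 975, np.float64(0.0515))
```

```bash
python3 -m creep '{"delta_pos":[[0,-1,-1],[0,-3,-2],[0,-5,-3],[0,-7,-5],[0,-9,-7],[0,-10.9,-8.4],[0,-10.9,-8.4],[0,-10.9,-8.4],[0,-10.9,-8.4],[0,-10.9,-8.4]],"dr":[[-0.14,0,0],[-0.28,0,0],[-0.42,0,0],[-0.56,0,0],[-0.7,0,0],[-0.84,0,0],[-0.98,0,0],[-1.12,0,0],[-1.26,0,0],[-1.4,0,0]]}' 0 ;python3 -m creep '{"delta_pos":[[0,0,0],[0,0,0],[0,0,0],[0,0,0]],"dr":[[-0.1,0,0],[-0.171,0,0],[-0.171,0,0],[-0.171,0,0]]}'; python3 plan.py -.05 .262 .01 x; python3 - <<'E'
from see import *
d=manip.get_image("top");print(rect(d,(180,120,330,230),.04,.06));cv2.imwrite("pics/v3.png",cv2.resize(d["pixels"][100:260,130:350],None,fx=3,fy=3))
E
```

```text
clock: 9.2
position: [0.6552, 0.1248, 0.1255]
ee_rot: [-0.41, -0.575, -0.41, 0.577]
contact_force: [0.4, 0.5, 0.6]
width: 0.0428
clock: 9.6
position: [0.6554, 0.1247, 0.1264]
ee_rot: [-0.456, -0.54, -0.455, 0.542]
contact_force: [-0.0, 0.1, -0.1]
width: 0.0425
dpos cm [11.64  0.5  -0.08] dr [-0.001  0.002  0.001]
dpos cm [11.64  0.5  -0.08] dr [ 3.14e+00  1.00e-03 -4.00e-03]
t 9.6 now fence-frame mm -54.9 261.5 z 0.1264 F [-0.   0.1 -0.1] q6 0.26 axes y,z [ 0.985 -0.17  -0.001] [-0.17  -0.985  0.002] w 0.04253106727084028
(array([647.4,  19.7]), array([129.7,  92.4]), 80.18, 2228, np.float64(0.0512))
```

View pics/v3.png

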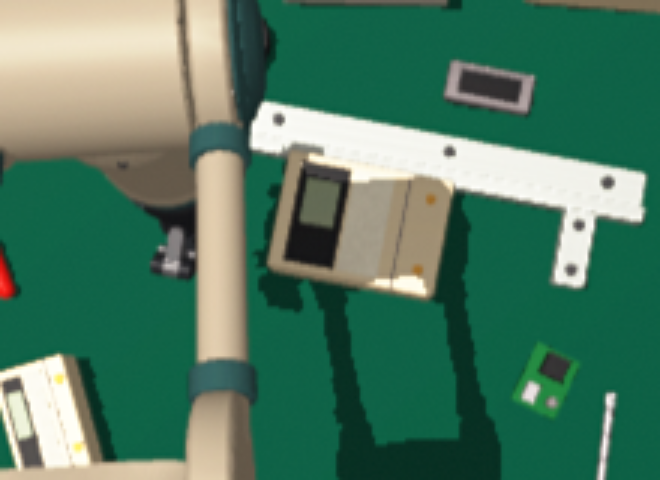

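The meter lies flush with the fence (80.2° against 80.3°), 92 mm short of the stop, and the open fingers are clear of its left end. I'll descend and push it along.

```bash
python3 -m creep '{"delta_pos":[[2.5,0.2,0],[5,0.4,0],[7.5,0.4,0],[9,0.4,0],[10,0.4,0],[10.8,0.4,0],[11.3,0.4,0],[11.5,0.4,0],[11.5,0.4,0],[11.5,0.4,0]],"dr":[[0,0,0],[0,0,0],[0,0,0],[0,0,0],[0,0,0],[0,0,0],[0,0,0],[0,0,0],[0,0,0],[0,0,0]]}' ; python3 plan.py -.05 .141 .01 x
```

```text
clock: 10.65
position: [0.6602, 0.1239, 0.0133]
ee_rot: [-0.457, -0.54, -0.455, 0.54]
contact_force: [0.2, -0.1, 0.1]
width: 0.0426
dpos cm [ 0.35  0.   12.05] dr [ 0.     0.002 -0.002]
dpos cm [ 0.35  0.   12.05] dr [-3.141e+00  3.000e-03  3.000e-03]
t 10.65 now fence-frame mm -50.0 261.5 z 0.0133 F [ 0.2 -0.1  0.1] q6 0.25 axes y,z [ 0.986 -0.168  0.002] [-0.168 -0.986  0.002] w 0.04259126383980517
```

```bash
python3 -m creep '{"delta_pos":[[0.3,0,0.7],[0.3,0,1.4],[0.3,0,2.1],[0.3,0,2.7],[0.3,0,3.3],[0.3,0,3.9],[0.3,0,4.5],[0.3,0,5.1],[0.3,0,5.7],[0.3,0,6.3]],"dr":[[0,0,0],[0,0,0],[0,0,0],[0,0,0],[0,0,0],[0,0,0],[0,0,0],[0,0,0],[0,0,0],[0,0,0]]}' ; python3 plan.py -.05 .141 .01 x
```

```text
clock: 11.65
position: [0.6491, 0.0615, 0.0097]
ee_rot: [-0.457, -0.54, -0.455, 0.541]
contact_force: [-0.0, 3.9, -0.7]
width: 0.0428
dpos cm [-0.02  0.05  5.71] dr [ 0.     0.002 -0.001]
dpos cm [-0.02  0.05  5.71] dr [-3.141e+00  1.000e-03  3.000e-03]
t 11.65 now fence-frame mm -50.5 198.1 z 0.0097 F [-0.   3.9 -0.7] q6 0.16 axes y,z [ 0.986 -0.168  0.001] [-0.168 -0.986  0.002] w 0.04275187189513883
```

```bash
python3 -m creep '{"delta_pos":[[0,0,0.5],[0,0,1.1],[0,0,1.7],[0,0,2.3],[0,0,2.9],[0,0,3.5],[0,0,4.1],[0,0,4.6],[0,0,5],[0,0,5.2]],"dr":[[0,0,0],[0,0,0],[0,0,0],[0,0,0],[0,0,0],[0,0,0],[0,0,0],[0,0,0],[0,0,0],[0,0,0]]}' | grep -E "force"; for i in 1 2 3; do python3 -m creep '{"delta_pos":[[0,0,0.05],[0,0,0.1],[0,0,0.15],[0,0,0.15]],"dr":[[0,0,0],[0,0,0],[0,0,0],[0,0,0]]}' | grep -E "pos|force";done; python3 plan.py -.05 .141 .01 x|tail -1
```

```text
contact_force: [0.7, 2.4, -0.9]
position: [0.64, 0.0091, 0.0097]
contact_force: [0.5, 3.2, -0.7]
position: [0.6398, 0.0074, 0.0097]
contact_force: [0.4, 2.2, -1.5]
position: [0.6395, 0.0059, 0.0097]
contact_force: [0.6, 2.4, -1.9]
t 13.85 now fence-frame mm -50.6 141.7 z 0.0097 F [ 0.6  2.4 -1.9] q6 0.07 axes y,z [ 0.986 -0.168  0.   ] [-0.168 -0.986  0.002] w 0.04275467951069796
```

```bash
for i in 1 2 3; do python3 -m creep '{"delta_pos":[[0,0,0.05],[0,0,0.1],[0,0,0.15],[0,0,0.15]],"dr":[[0,0,0],[0,0,0],[0,0,0],[0,0,0]]}' | grep -E "pos|force";done; python3 plan.py -.05 .141 .01 x|tail -1
```

```text
position: [0.6393, 0.0047, 0.0098]
contact_force: [0.3, 2.8, -2.9]
position: [0.6393, 0.0047, 0.0098]
contact_force: [1.0, 7.3, -2.2]
position: [0.6393, 0.0046, 0.0099]
contact_force: [1.9, 11.1, -2.1]
t 15.05 now fence-frame mm -50.5 140.4 z 0.0099 F [ 1.9 11.1 -2.1] q6 0.06 axes y,z [ 0.986 -0.169  0.001] [-0.169 -0.986 -0.003] w 0.04296409492710259
```

The meter is hard against the stop: the position holds while the force rises to 11 N. I'll back off, rise, move out of view and check.

```bash
python3 -m creep '{"delta_pos":[[0,0,-0.5],[0,0,-1.5],[0,0,-3],[-3,0,-4],[-7,0,-6],[-11,-2,-8],[-15,-6,-10],[-18,-10,-12],[-18,-14,-12],[-18,-16,-12]],"dr":[[0,0,0],[0,0,0],[0,0,0],[0,0,0],[0,0,0],[0,0,0],[0,0,0],[0,0,0],[0,0,0],[0,0,0]]}' ; python3 -m creep '{"delta_pos":[[0,0,0],[0,0,0]],"dr":[[0,0,0],[0,0,0]]}'; python3 - <<'E'
from see import *
from plan import O,ex,ey
d=manip.get_image("top");r=rect(d,(225,120,345,230),.04,.06);print(r);c=r[0]/1e3-O;print("x",c@ex,"y",c@ey)
cv2.imwrite("pics/v4.png",cv2.resize(d["pixels"][80:330,100:400],None,fx=2.4,fy=2.4))
E
```

```text
clock: 16.05
position: [0.4981, 0.1491, 0.1917]
ee_rot: [0.457, 0.54, 0.456, -0.54]
contact_force: [-0.3, -1.1, 0.4]
width: 0.0427
clock: 16.25
position: [0.5018, 0.1476, 0.1901]
ee_rot: [0.457, 0.54, 0.455, -0.54]
contact_force: [0.6, -0.1, 0.6]
width: 0.0429
(array([631.6, -70.6]), array([129.8,  92.2]), 80.12, 2243, np.float64(0.0513))
x -0.04549343399999993 y 0.06496495200000002
```

View pics/v4.png

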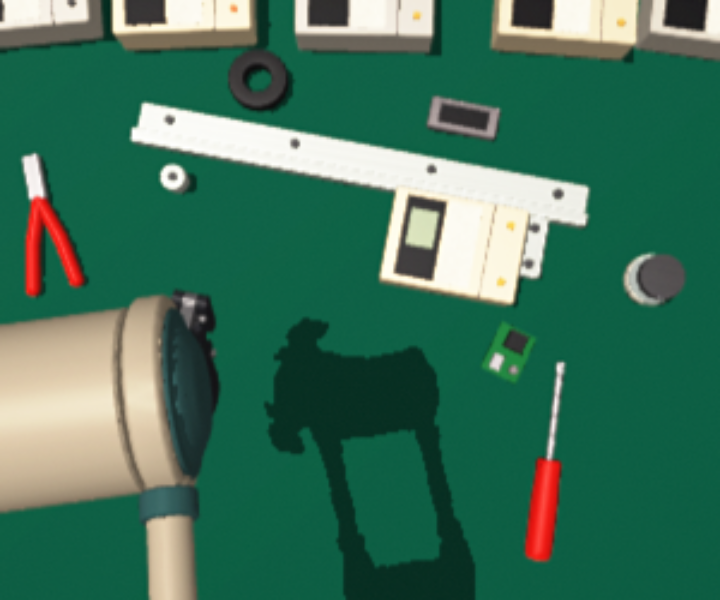

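The picture shows the meter at (455,245), flush with the fence and butted against the stop at (535,250). The robot is well clear and the other items are in place, so I'm handing in.

```bash
python3 -c "
from rig import manip
print(manip.sign_off())"
```

```text
the job is handed in; nothing more can be done
None
```

I pushed the meter square onto the fence with the open fingers on its rear face. Then I slid it along the fence from its left end, with the fingers half open, until it met the square stop. I handed the job in at about 16 s of the 54 s allowed; the sign-off gives no verdict.

- **Contact:** in both pushes the arm stopped advancing while the force rose, to 8 N at the fence and 11 N at the stop.
- **Final position:** the last top image puts the meter's centre 45.5 mm in front of the fence face (ideal 46) and 65.0 mm from the stop's side (ideal 65).
- **Angle:** it is parallel to the fence within about 0.2° (0.003 rad).
- **Surroundings:** the arm is raised clear of the meter. In the last image no other item looks moved, though I judged that by eye; the small meter was hidden behind the arm.

No check failed or disagreed.

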